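# Change over two tapered stopcocks so that their plugs hold

### The job

The tapered plugs of the two stopcocks have worked loose and stand proud. First close the vent cock (the one with the upright chimney) by turning its wing square across its pipe, then open the feed cock (straight pipe, two barbs) by turning its wing in line with its pipe. Keep pressing each plug down into its taper at about 20 N while you turn it, right up to the final position, so that it wedges home and stays put when let go; never lean on it with more than 25 N, and leave the things round about alone.

Things in the scene. Friction and masses are not known exactly. Their poses are not given: they have to be found in the camera images.
- vent: Vent cock: a tapered stopcock with a hose barb on one side and an elbow with an upright open chimney on the other. Bolted down. Origin on the bench top, on the plug's upright axis; x along the pipe (barb to +x; chimney to -x, 48 mm from the axis, top at z = 60 mm), z up. Grey foot 76 mm across, 10 mm high, then a rubber pad and a steel barrel 36 mm across, top at z = 62 mm.
- vent_wing (a point): Centre of the vent cock's white wing handle, on the plug's axis: a flat bar 42 mm long (x), 10 mm thick (y), 30 mm high (z), on a neck 18 mm thick with a 23 mm collar 15 to 18 mm below this point. 104 mm over the bench while the plug stands proud, 42 mm over the barrel's top. It turns about z (stops 2.1 rad either way from in line with the pipe) and sinks 21 mm at most.
- vent_spread (a joint): Spread of the vent cock's barrel by the plug, m (too small to read): 0 loose, over 0.00012 when home. A 3 N spring lifts the loose plug; pushed 1 to 13 mm down (wear differs, unseen) its 15 degree taper begins to bear, friction about 0.75. Pushed straight it wedges poorly; turned under push (some 20 N) it creeps 2 to 4 mm deeper and holds (0.1 to 0.4 Nm to turn). Turned with little push it walks out.
- vent_pad (a joint): Squeeze of the rubber pad under the vent cock's barrel, m: about 0.00005 for each N pushed down; 0.0015 (30 N) is too hard. Too small to be read within the noise.
- feed: Feed cock: a tapered stopcock with a straight pipe, a hose barb on either side and no chimney. Bolted down. Origin on the bench top, on the plug's upright axis; x along the pipe (a barb each way), z up. Grey foot 76 mm across, 10 mm high, then a rubber pad and a steel barrel 36 mm across, top at z = 62 mm.
- feed_wing (a point): Centre of the feed cock's white wing handle, on the plug's axis: a flat bar 42 mm long (x), 10 mm thick (y), 30 mm high (z), on a neck 18 mm thick with a 23 mm collar 15 to 18 mm below this point. 104 mm over the bench while the plug stands proud, 42 mm over the barrel's top. It turns about z (stops 2.1 rad either way from in line with the pipe) and sinks 21 mm at most.
- feed_spread (a joint): Spread of the feed cock's barrel by the plug, m (too small to read): 0 loose, over 0.00012 when home. A 3 N spring lifts the loose plug; pushed 1 to 13 mm down (wear differs, unseen) its 15 degree taper begins to bear, friction about 0.75. Pushed straight it wedges poorly; turned under push (some 20 N) it creeps 2 to 4 mm deeper and holds (0.1 to 0.4 Nm to turn). Turned with little push it walks out.
- feed_pad (a joint): Squeeze of the rubber pad under the feed cock's barrel, m: about 0.00005 for each N pushed down; 0.0015 (30 N) is too hard. Too small to be read within the noise.
- beaker: Small glass beaker, 55 mm across, 68 mm high, a bystander. Origin under its centre.
- dish: Glass dish with lid, 60 mm across, 12 mm high, a bystander. Origin under its centre.
- carton: Small upright carton 46x46x75 mm, a bystander. Origin under its centre.
Not all that is in view belongs to the job. What is shaped like the vent but brown or purple is not meant.

How it is judged (in metres and radians):
On the way, in this order (a step that is already met when the one before it is completed fails the run):
1. the vent cock is closed: wing across its pipe, plug wedged home (angle between the x axis of vent_wing and the y axis of vent, either way round below 0.14 rad and value of joint vent_spread above 0.00012 m), for 0.2 s.
2. the feed cock is open: wing in line with its pipe, plug wedged home (angle between the x axis of feed_wing and the x axis of feed, either way round below 0.14 rad and value of joint feed_spread above 0.00012 m), for 0.2 s.
At the end, for the whole second after the job is handed in: the vent cock's wing stands across its pipe and the feed cock's wing in line with its pipe, each within 0.14 rad (8 degrees), and both plugs are wedged so tight that their barrels stay spread by more than 0.12 mm (all of step 1 and all of step 2); the robot touches nothing.
It fails at once if the vent cock is pressed down with more than 30 N (value of joint vent_pad above 0.0015 m).
It fails at once if the feed cock is pressed down with more than 30 N (value of joint feed_pad above 0.0015 m).
It fails at once if the beaker is shifted by more than 30 mm (distance of beaker from where it was at the start of the episode above 0.03 m).
It fails at once if the dish is shifted by more than 30 mm (distance of dish from where it was at the start of the episode above 0.03 m).
It fails at once if the carton is shifted by more than 30 mm (distance of carton from where it was at the start of the episode above 0.03 m).
It also fails if it takes over 72 s, if anything falls off the work surface, if the arm or the gripper's body presses on something with over 40 N, if the wrist force passes 120 N, or if a joint passes its speed limit or range.

### The arm

A 6-joint arm with a two-finger parallel gripper is mounted at the origin on a cart in front of the work surface, level with it; the furniture and walls round the work are solid. World frame = base frame: x ahead of the robot, y to its left, z up, the work surface at z = 0. Lengths are in mm, angles in rad, forces in N, time in s.
With the tool pointing down it reaches from about 400 to 925 mm from the base axis. Payload 12.5 kg.
Tool frame: the origin (TCP) lies at the very end of the fingers, on their centre line; the grasp point (between the pads) lies 19 mm behind it; x points along the fingers, y is the direction in which the jaws open and shut, and the axes are right-handed (so a half turn about x gives the same grasp; the last joint's range is limited). The gripper opens to 95 mm and grips with 3 to 60 N. Pads are 20 mm wide; open, the fingers measure 119 mm over their backs; the gripper's body (75 mm by 180 mm) begins 59 mm behind the grasp point.
Start: joints at [1.2, 0.491, 1.559, -0, 1.092, -0.106], TCP at [163.555, 603.238, 214.661] pointing down, gripper open.
Joint ranges: [-3.1, 3.1], [-0.84, 2.19], [0.05, 2.79], [-1.13, 4.28], [0.06, 2.93], [-2.69, 2.69]. Speed limits (rad/s): [2.22, 2.22, 2.79, 3.14, 3.14, 3.14].

### API

Orientations are given as [roll, pitch, yaw] about the fixed x, y, z axes, in that order (R = Rz(yaw) Ry(pitch) Rx(roll)).
In Python, from cell import * gives the robot as it stands.
- The arm moves only by the tool step_arm, never from a script. Its argument "steps" is a list of rows, each a list of 4 numbers: the shift along the tool's x, y, z in units of 50 mm (1.0 is 50 mm), then the turn about the tool's x in units of 8 degrees (1.0 is 8 degrees). A call has 1 to 20 rows; each row shifts and turns the commanded pose from where the row before left it, along the tool's axes as they then stand; what a row does not reach is not made up. A row lasts 1/8 s, in which the tool goes at most 62.5 mm and 10.7 degrees, less where a joint would pass 70% of its speed; a pose out of reach is approached as far as the arm can. A call is refused whole if a number of a shift passes 1 or a number of a turn 1, either way. A call with a gripper value outside its range is refused whole. "jaw" is the closure, from 0 (fully open) to 1 (shut), set as the call begins (left out, the last holds). The fingers move at their own pace and stop on an object; the grip force is fixed at half the most. Time passes only in rows, so rows that do not move let the fingers close. It gives the time, the measured TCP pose, the force and the opening at its end, in the units of the state.
- state(): the state, without advancing time (a new reading comes with each control period).
- read_camera(name): name is "side" or "top" or "wrist"; returns the picture (384x512x3 uint8, red, green, blue); there is no depth.
- camera_info(name): a dict with "mtx" (3x3 intrinsics, pixels), "eye" and "attitude" of the camera in the world; the wrist camera has in their place "hand_eye" (4x4, takes a point from camera to tool coordinates, whose origin is the TCP and whose axes are the tool frame's). Camera axes: x right, y down, z forward; pixel columns grow to the right and rows downward; lengths in mm; the calibration is good to about 2 mm. A picture is of the moment at which its call begins: read the wrist's pose just before it. camera_info takes no time and is no camera call.
- job_done(): hands the job in, once; it reports no verdict.
The state is a dict: "t": time; "joints": joint angles; "qvel": joint speeds; "tau": joint torques, N m; "eef_pos": TCP position; "tcp_rot": TCP orientation; "ft_force": force on the tool from outside, world axes, zero at the start; "moment": the same for the moment, N m; "opening": opening from 0.0 (shut) to 1.0 (fully open).
Only numpy, scipy, OpenCV 4.12 (cv2) and the standard library are available. Lean on these libraries where they do the work, as an engineer would, in place of code of your own. Each camera call takes 0.05 s, during which the arm holds its last target.

## Working session

There is one attempt and no reset: what is moved stays moved. The work goes in short steps, Python scripts to look and compute and a tool call to move; the robot and the scene stay as the last step left them, time stands still between calls to the robot, and variables do not carry over. Pictures are saved under pics/ and viewed, and the job is handed in when it is done.

Besides the shell and the picture viewer there is one more tool, called in YAML: its name, and indented under it one key for each argument. step_arm: Moves the arm, as the interface text tells. Its arguments: {"type":"object","properties":{"steps":{"type":"array","items":{"type":"array","items":{"type":"number"}}},"jaw":{"type":"number"}},"required":["steps"]}

```bash
ls; mkdir -p pics; python3 - <<'E'
from cell import *
import cv2
s=state();print(s)
for n in ["side","top","wrist"]:
    i=camera_info(n);print(n,i)
    cv2.imwrite(f"pics/{n}0.png",cv2.cvtColor(read_camera(n),cv2.COLOR_RGB2BGR))
E
```

```text
pics
{'t': 0.0, 'joints': array([ 1.20043561e+00,  4.91537423e-01,  1.55947550e+00,  9.83765504e-06,
        1.09172250e+00, -1.05600796e-01]), 'qvel': array([-0.00064443,  0.00026902,  0.00076818, -0.00032145, -0.00034039,
        0.00010278]), 'tau': array([-4.97531131e-03, -6.12636065e+01, -2.58178174e+01,  6.90235547e-02,
        4.81864577e-02, -8.11289442e-05]), 'eef_pos': array([163.42891935, 602.98179411, 214.06653891]), 'tcp_rot': array([-1.6840319 ,  1.56965352, -1.94879637]), 'ft_force': array([-0.54890182, -0.04036971,  0.09570186]), 'moment': array([ 0.04563477,  0.02477429, -0.02477189]), 'opening': 1.0004534188651422}
side {'mtx': array([[469.88880564,   0.        , 256.4245941 ],
       [  0.        , 469.88880564, 191.58386851],
       [  0.        ,   0.        ,   1.        ]]), 'eye': array([ 859.85716672, 1069.95879366, 1071.04530382]), 'attitude': array([-2.24375961, -0.01560879,  2.90986864])}
top {'mtx': array([[399.92470016,   0.        , 258.10051898],
       [  0.        , 399.92470016, 185.36445423],
       [  0.        ,   0.        ,   1.        ]]), 'eye': array([ 447.87570376,  -97.76118957, 1148.45618361]), 'attitude': array([-3.04064782,  0.027418  , -1.5621168 ])}
wrist {'mtx': array([[290.66633964,   0.        , 254.84814809],
       [  0.        , 290.66633964, 186.1191721 ],
       [  0.        ,   0.        ,   1.        ]]), 'hand_eye': array([[ 5.79962745e-07, -2.83045068e-01,  9.59106610e-01,
        -1.70216161e+02],
       [ 9.99996162e-01,  2.65737017e-03,  7.83620455e-04,
         4.76339554e-01],
       [-2.77050120e-03,  9.59102929e-01,  2.83043983e-01,
        -7.97065596e+01],
       [ 0.00000000e+00,  0.00000000e+00,  0.00000000e+00,
         1.00000000e+00]])}
```

View pics/side0.png

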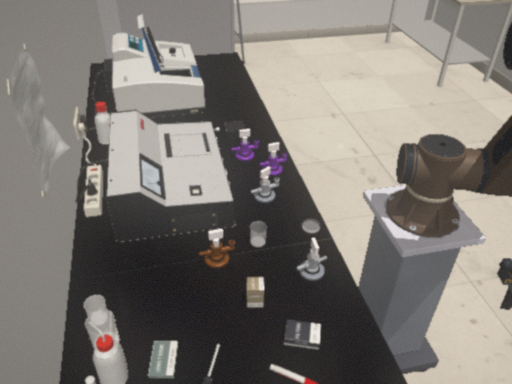

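View pics/top0.png

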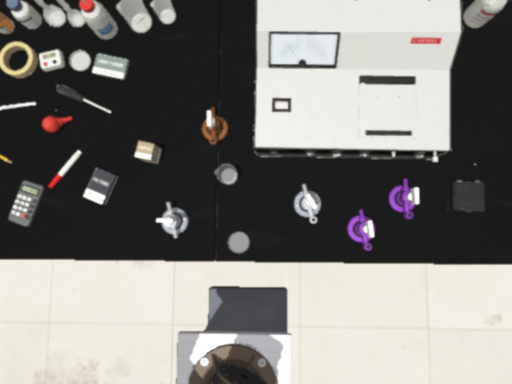

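View pics/wrist0.png

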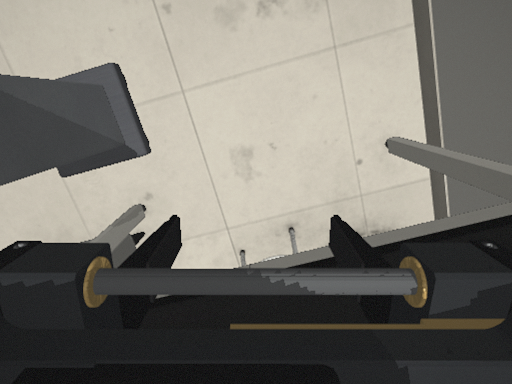

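```bash
cat > h.py <<'E'
from cell import *
import cv2,numpy as np
from scipy.spatial.transform import Rotation as Ro
def R(a): return Ro.from_euler('xyz',a).as_matrix()
def ray(n,u,v,s=None):
    i=camera_info(n);K=i['mtx'];d=np.linalg.inv(K)@[u,v,1]
    if n=='wrist':
        T=np.eye(4);T[:3,:3]=R(s['tcp_rot']);T[:3,3]=s['eef_pos'];T=T@i['hand_eye']
        return T[:3,3],T[:3,:3]@d
    return np.array(i['eye']),R(i['attitude'])@d
def atz(n,u,v,z,s=None):
    e,d=ray(n,u,v,s);return e+d*(z-e[2])/d[2]
def proj(n,p,s=None):
    i=camera_info(n)
    if n=='wrist':
        T=np.eye(4);T[:3,:3]=R(s['tcp_rot']);T[:3,3]=s['eef_pos'];T=T@i['hand_eye']
    else:
        T=np.eye(4);T[:3,:3]=R(i['attitude']);T[:3,3]=i['eye']
    c=np.linalg.inv(T)@np.r_[p,1];q=i['mtx']@c[:3];return q[:2]/q[2]
def crop(src,out,u,v,w,h,k):
    im=cv2.imread(src);c=im[v:v+h,u:u+w];cv2.imwrite(out,cv2.resize(c,None,fx=k,fy=k,interpolation=cv2.INTER_CUBIC))
E
python3 - <<'E'
from h import *
a=cv2.imread('pics/top0.png');b=cv2.imread('pics/side0.png')
f=lambda im,u,v:cv2.resize(im[v:v+48,u:u+64],None,fx=6,fy=6,interpolation=cv2.INTER_CUBIC)
cv2.imwrite('pics/c0.png',np.vstack([np.hstack([f(a,142,197),f(a,276,181)]),np.hstack([f(b,280,235),f(b,235,160)])]))
print(atz('top',173,222,0),atz('top',308,205,0),atz('side',312,270,10),atz('side',264,193,10))
E
```

```text
[456.56247585 178.80146667   0.        ] [ 508.3020851 -208.6791147    0.       ] [461.54646965 180.92443844  10.        ] [ 513.12741541 -208.22055395   10.        ]
```

View pics/c0.png

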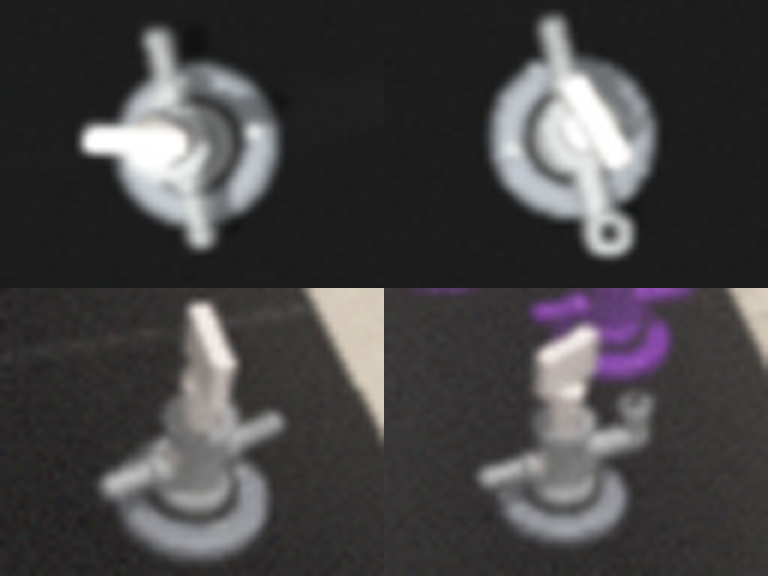

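The feed cock is at top px (173,220): a straight pipe with two barbs. The vent cock is at top px (308,204): it has a chimney ring at about (377−276…)=px (310,220), and it is grey. The brown cock (214,127) and the purple ones (361,229), (403,198) are decoys. The crop confirms this.

```bash
python3 - <<'E'
from h import *
s=state();print(R(s['tcp_rot']).round(3))
def c(u,v,x,y):return (u+x/6,v+y/6)
for n,(z,pts) in {'feedpipe':(38,[c(142,197,157,35),c(142,197,202,243)]),'feedwing':(119,[c(142,197,85,140),c(142,197,185,145)]),
 'ventpipe':(38,[c(276,181,170,20),c(276,181,212,200)]),'chim':(60,[c(276,181,225,235)]),'ventwing':(119,[c(276,181,190,85),c(276,181,240,160)])}.items():
    P=[atz('top',*p,z)[:2].round(1) for p in pts]; print(n,P, np.degrees(np.arctan2(*(P[-1]-P[0])[::-1])))
E
```

```text
[[-0.     0.262  0.965]
 [-0.001  0.965 -0.262]
 [-1.    -0.001 -0.   ]]
feedpipe [array([509.5, 184.9]), array([413.6, 160.9])] -165.94969966790188
feedwing [array([459.6, 194. ]), array([457.8, 150.6])] -92.37496151576138
ventpipe [array([ 563.8, -195.1]), array([ 480.6, -214.1])] -167.13621824040985
chim [array([ 464.3, -217.5])] 0.0
ventwing [array([ 527.3, -196.4]), array([ 495.4, -217.6])] -146.3929096491926
```

step_arm:
  steps:
    - [0,0,1,0]
    - [0,0,1,0]
    - [0,0,1,0]
    - [0,0,1,0]
    - [0,0,1,0]
    - [0,0,1,0]
    - [0,-1,0.35,0]
    - [0,-1,0.35,0]
    - [0,-1,0.35,0]
    - [0,-1,0.35,0]
    - [0,-1,0.35,0]
    - [0,-1,0.35,0]
    - [0,-1,0.35,0]
    - [0,-1,0.35,0]
    - [0,-1,0.35,0]
    - [0,-1,0.35,0]
    - [0,-1,0.35,0]
    - [0,-1,0.35,0]
    - [0,-1,0.35,0]
    - [0,-0.8,0.4,0]

```text
t: 2.65
eef_pos: [511.1, -208.0, 214.6]
tcp_rot: [2.467, 1.571, 2.201]
ft_force: [-0.3, 1.0, 0.0]
opening: 1.002
```

step_arm:
  steps:
    - [0,0,0,1]
    - [0,0,0,1]
    - [0,0,0,1]
    - [0,0,0,1]
    - [0,0,0,1]
    - [0,0,0,1]
    - [0,0,0,1]
    - [0,0,0,1]
    - [0,0,0,1]
    - [0,0,0,1]
    - [0,0,0,1]
    - [0,0,0,1]
    - [0,0,0,1]
    - [0,0,0,1]
    - [0,0,0,1]
    - [0,0,0,1]
    - [0,0,0,0.4]
    - [0,0,0,0]
    - [0,0,0,0]

```text
t: 5.03
eef_pos: [511.4, -206.0, 214.5]
tcp_rot: [-1.516, 1.571, 2.214]
ft_force: [0.4, -1.0, 0.1]
opening: 1.002
```

```bash
python3 - <<'E'
from h import *
s=state();print(s['t'],s['eef_pos'],R(s['tcp_rot']).round(3),s['joints'],s['ft_force'])
cv2.imwrite("pics/w1.png",cv2.cvtColor(read_camera('wrist'),cv2.COLOR_RGB2BGR))
import pickle;pickle.dump(s,open('s1.pkl','wb'))
cv2.imwrite('pics/w1c.png',cv2.resize(cv2.imread('pics/w1.png')[60:360,80:430],None,fx=2,fy=2,interpolation=cv2.INTER_CUBIC))
E
```

```text
5.025 [ 511.35902315 -205.95559611  214.52983909] [[-0.     0.555 -0.832]
 [ 0.    -0.832 -0.555]
 [-1.    -0.     0.   ]] [-5.02759762e-01  3.86589038e-01  1.74102796e+00  1.13756593e-04
  1.01418906e+00  4.79726461e-01] [ 0.38551971 -0.97724539  0.10272918]
```

View pics/w1c.png

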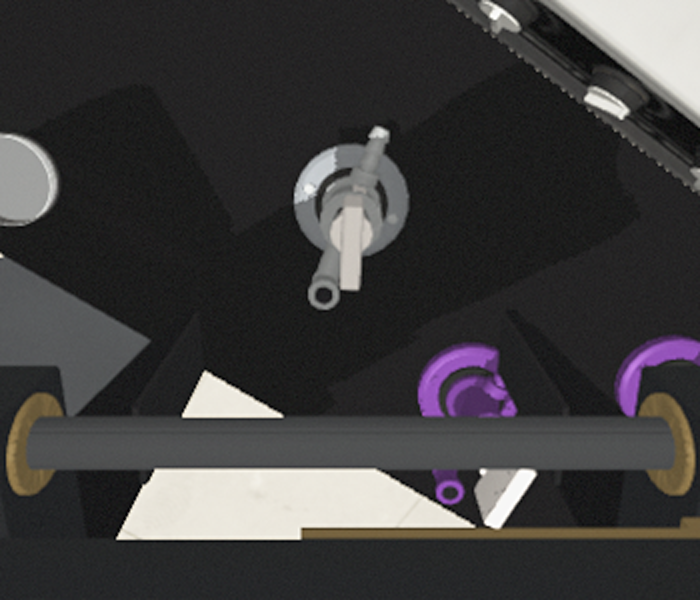

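Wrist crop: the wing's top face runs from (352,207) to (350,289), the chimney ring is at (324,294) and the barb tip at (379,132). The foot is centred near (351,200).

```bash
python3 - <<'E'
from h import *
import pickle;s=pickle.load(open('s1.pkl','rb'))
f=lambda x,y,z:atz('wrist',80+x/2,60+y/2,z,s)
a,b=f(352,207,119),f(350,289,119);print('wing',a,b,(a+b)/2,np.linalg.norm(a-b),np.degrees(np.arctan2(*(a-b)[1::-1])))
c=f(324,294,60);print('chim',c); print('foot',f(351,201,10))
for z in(30,38,45):print('barb',f(379,132,z),np.degrees(np.arctan2(*(f(379,132,z)-c)[1::-1])))
w=(a+b)/2;d=w-c;print(np.hypot(*d[:2]),np.degrees(np.arctan2(d[1],d[0])))
M=R(s['tcp_rot']);print('tool err',M.T@(w-s['eef_pos']))
E
```

```text
wing [ 532.15893785 -193.49453722  119.        ] [ 497.90821023 -215.36263984  119.        ] [ 515.03357404 -204.42858853  119.        ] 40.636513806335124 32.55705840016999
chim [ 468.66986329 -216.31713767   60.        ]
foot [ 515.9494508  -203.99157579   10.        ]
barb [ 563.57927111 -192.18579234   30.        ] 14.265552735992753
barb [ 563.92469461 -191.48524986   38.        ] 14.611187743253776
barb [ 564.22694016 -190.87227519   45.        ] 14.910689127069055
47.86367385252398 14.381879497574516
tool err [95.52960661  0.7910366  -3.9054777 ]
```

step_arm:
  steps:
    - [0.6,0.016,-0.08,0.14]
    - [0.8,0,0,0]
    - [0.8,0,0,0]
    - [0.25,0,0,0]
    - [0,0,0,0]
    - [0,0,0,0]
  jaw: 0.3

```text
t: 5.82
eef_pos: [515.8, -204.8, 93.5]
tcp_rot: [2.136, 1.569, -0.438]
ft_force: [-0.7, 0.7, -0.5]
opening: 0.699
```

```bash
python3 - <<'E'
from h import *
s=state();print(s['t'],s['eef_pos'],s['ft_force'],s['moment'])
cv2.imwrite("pics/w2.png",cv2.cvtColor(read_camera('wrist'),cv2.COLOR_RGB2BGR)[60:360,80:430])
E
```

```text
5.825 [ 515.8363847  -204.78161609   93.47290742] [-0.65576996  0.67255537 -0.4774626 ] [-0.03794387  0.16070436  0.07021127]
```

View pics/w2.png

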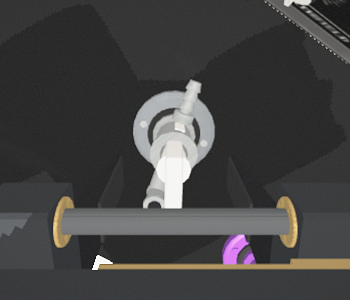

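step_arm:
  steps:
    - [0.02,0,0,0]
    - [0,0,0,0]
    - [0,0,0,0]
    - [0,0,0,0]
    - [0,0,0,0]
    - [0,0,0,0]
    - [0,0,0,0]
    - [0,0,0,0]
  jaw: 1

```text
t: 6.88
eef_pos: [515.0, -204.2, 91.0]
tcp_rot: [-1.307, 1.57, 2.402]
ft_force: [-1.7, 2.2, 1.0]
opening: 0.103
```

```bash
cat > st.py <<'E'
from h import *
s=state();M=R(s['tcp_rot'])
print('t',s['t'],'p',s['eef_pos'].round(2),'yaw_y',np.degrees(np.arctan2(M[1,1],M[0,1])).round(2),'x',M[:,0].round(3),'F',s['ft_force'].round(2),'Ftool',(M.T@s['ft_force']).round(2),'m',s['moment'].round(2),'op',round(s['opening'],3),'q6',s['joints'][5].round(2), 'tau',s['tau'].round(1))
E
python3 st.py
```

```text
t 6.875 p [ 514.96 -204.24   91.05] yaw_y -57.49 x [-0.  0. -1.] F [-1.74  2.22  1.03] Ftool [-1.03 -2.8   0.28] m [0.26 0.37 0.04] op 0.103 q6 0.51 tau [ -0.7 -57.3 -19.4  -0.1  -0.6   0. ]
```

step_arm:
  steps:
    - [0.02,0,0,0]
    - [0.02,0,0,0]
    - [0,0,0,0]

```text
t: 7.25
eef_pos: [515.0, -204.3, 89.0]
tcp_rot: [-1.391, 1.57, 2.318]
ft_force: [-2.7, 2.8, 3.9]
opening: 0.103
```

```bash
python3 st.py
```

```text
t 7.25 p [ 515.01 -204.28   89.04] yaw_y -57.49 x [-0.  0. -1.] F [-2.73  2.77  3.88] Ftool [-3.88 -3.81  0.81] m [ 0.57  0.64 -0.02] op 0.103 q6 0.51 tau [ -1.1 -56.  -19.7  -0.2  -1.1   0. ]
```

step_arm:
  steps:
    - [0.02,0,0,0]

```text
t: 7.38
eef_pos: [515.0, -204.3, 88.1]
tcp_rot: [-1.397, 1.57, 2.312]
ft_force: [-2.9, 3.1, 4.0]
opening: 0.106
```

step_arm:
  steps:
    - [0.02,0,0,0]

```text
t: 7.5
eef_pos: [515.0, -204.3, 87.0]
tcp_rot: [-1.33, 1.57, 2.379]
ft_force: [-3.6, 4.1, 3.4]
opening: 0.101
```

step_arm:
  steps:
    - [0.016,0,0,0]

```text
t: 7.62
eef_pos: [515.0, -204.3, 86.2]
tcp_rot: [-1.364, 1.57, 2.345]
ft_force: [-3.4, 4.4, 3.1]
opening: 0.102
```

step_arm:
  steps:
    - [0.016,-0.006,0,0]

```text
t: 7.75
eef_pos: [515.0, -204.3, 85.5]
tcp_rot: [2.157, 1.571, -0.417]
ft_force: [-2.7, 1.9, 3.1]
opening: 0.103
```

step_arm:
  steps:
    - [0.016,0,0,0]

```text
t: 7.88
eef_pos: [515.0, -204.2, 84.6]
tcp_rot: [-3.14, 1.571, 0.569]
ft_force: [-2.6, 1.9, 3.8]
opening: 0.102
```

step_arm:
  steps:
    - [0.016,0,0,0]

```text
t: 8.0
eef_pos: [515.0, -204.2, 83.9]
tcp_rot: [2.614, 1.571, 0.039]
ft_force: [-3.8, 2.8, 4.6]
opening: 0.104
```

```bash
python3 st.py
```

```text
t 8.0 p [ 515.02 -204.25   83.88] yaw_y -57.49 x [ 0.  0. -1.] F [-3.76  2.78  4.56] Ftool [-4.56 -4.37  1.68] m [ 0.49  0.8  -0.01] op 0.104 q6 0.51 tau [ -0.7 -56.3 -19.5  -0.1  -1.2   0. ]
```

step_arm:
  steps:
    - [0.012,-0.006,0,0]

```text
t: 8.12
eef_pos: [515.0, -204.1, 83.3]
tcp_rot: [1.862, 1.57, -0.712]
ft_force: [-2.6, 0.4, 3.5]
opening: 0.104
```

step_arm:
  steps:
    - [0.012,0,0,0]

```text
t: 8.25
eef_pos: [515.0, -204.1, 82.7]
tcp_rot: [1.957, 1.57, -0.617]
ft_force: [-2.9, 1.5, 4.3]
opening: 0.105
```

step_arm:
  steps:
    - [0.012,0,0,0]

```text
t: 8.38
eef_pos: [515.0, -204.1, 82.1]
tcp_rot: [2.057, 1.57, -0.517]
ft_force: [-2.7, -0.4, 3.8]
opening: 0.103
```

step_arm:
  steps:
    - [0.012,0,0,0]

```text
t: 8.5
eef_pos: [515.0, -204.1, 81.5]
tcp_rot: [2.017, 1.57, -0.557]
ft_force: [-3.9, -0.7, 5.1]
opening: 0.105
```

step_arm:
  steps:
    - [0.012,0,0,0]

```text
t: 8.62
eef_pos: [515.0, -204.1, 81.0]
tcp_rot: [1.979, 1.57, -0.596]
ft_force: [-4.6, -0.3, 7.5]
opening: 0.1
```

step_arm:
  steps:
    - [0.012,0,0,0]

```text
t: 8.75
eef_pos: [515.0, -204.1, 80.6]
tcp_rot: [1.959, 1.57, -0.615]
ft_force: [-4.3, -0.3, 10.0]
opening: 0.106
```

step_arm:
  steps:
    - [0.012,0,0,0]

```text
t: 8.88
eef_pos: [515.0, -204.1, 80.3]
tcp_rot: [1.94, 1.57, -0.634]
ft_force: [-5.5, -0.4, 13.8]
opening: 0.102
```

```bash
python3 st.py
```

```text
t 8.875 p [ 514.97 -204.15   80.27] yaw_y -57.49 x [ 0.001 -0.    -1.   ] F [-5.48 -0.43 13.79] Ftool [-13.8   -2.58   4.85] m [-0.03  1.16  0.04] op 0.102 q6 0.51 tau [  0.9 -51.5 -17.6   0.4  -1.4   0. ]
```

step_arm:
  steps:
    - [0.016,0,0.008,0]
    - [0,0,0,0]

```text
t: 9.12
eef_pos: [514.8, -204.3, 79.8]
tcp_rot: [2.252, 1.569, -0.323]
ft_force: [-4.3, 1.9, 14.4]
opening: 0.103
```

```bash
python3 st.py
```

```text
t 9.125 p [ 514.84 -204.27   79.78] yaw_y -57.5 x [ 0.001 -0.    -1.   ] F [-4.31  1.85 14.36] Ftool [-14.36  -3.87   2.63] m [ 0.38  0.98 -0.06] op 0.103 q6 0.51 tau [ -0.2 -50.7 -17.2   0.1  -1.4   0. ]
```

step_arm:
  steps:
    - [0.016,0,0,0]
    - [0,0,0,0]

```text
t: 9.38
eef_pos: [514.9, -204.3, 79.3]
tcp_rot: [2.188, 1.569, -0.386]
ft_force: [-5.1, 2.3, 18.1]
opening: 0.101
```

step_arm:
  steps:
    - [0.002,0,0,-0.5]

```text
t: 9.5
eef_pos: [514.8, -204.3, 79.2]
tcp_rot: [2.063, 1.569, -0.44]
ft_force: [-5.4, 0.3, 17.2]
opening: 0.104
```

```bash
python3 st.py
```

```text
t 9.5 p [ 514.81 -204.34   79.18] yaw_y -53.43 x [ 0.001 -0.001 -1.   ] F [-5.41  0.3  17.25] Ftool [-17.26  -3.44   4.16] m [ 0.39  1.24 -0.12] op 0.104 q6 0.44 tau [  0.9 -49.3 -17.1   0.2  -1.7   1.3]
```

step_arm:
  steps:
    - [0.008,0,0,-0.5]

```text
t: 9.62
eef_pos: [514.8, -204.3, 78.8]
tcp_rot: [2.025, 1.569, -0.407]
ft_force: [-7.1, 2.1, 18.7]
opening: 0.1
```

step_arm:
  steps:
    - [0.008,0,0,-0.5]

```text
t: 9.75
eef_pos: [514.7, -204.4, 78.4]
tcp_rot: [1.957, 1.569, -0.406]
ft_force: [-7.0, 1.0, 19.8]
opening: 0.102
```

```bash
python3 st.py
```

```text
t 9.75 p [ 514.71 -204.36   78.45] yaw_y -45.38 x [ 0.001 -0.001 -1.   ] F [-7.01  0.96 19.78] Ftool [-19.79  -5.59   4.31] m [ 0.47  1.35 -0.19] op 0.102 q6 0.29 tau [  0.7 -48.  -17.2   0.1  -2.    0.8]
```

step_arm:
  steps:
    - [0.006,-0.008,0.006,-0.5]
    - [0.006,0,0,-0.5]

```text
t: 10.0
eef_pos: [514.6, -204.4, 78.0]
tcp_rot: [1.842, 1.569, -0.381]
ft_force: [-5.6, 1.6, 19.2]
opening: 0.103
```

step_arm:
  steps:
    - [0.006,0,0,-0.5]
    - [0.006,0,0,-0.5]

```text
t: 10.25
eef_pos: [514.4, -204.3, 77.4]
tcp_rot: [1.736, 1.569, -0.347]
ft_force: [-5.9, 2.3, 22.6]
opening: 0.105
```

```bash
python3 st.py
```

```text
t 10.25 p [ 514.42 -204.3    77.45] yaw_y -29.39 x [ 0.002 -0.001 -1.   ] F [-5.86  2.32 22.6 ] Ftool [-22.61  -6.2    0.85] m [ 0.54  1.16 -0.16] op 0.105 q6 0.02 tau [ -0.  -47.1 -16.8  -0.1  -1.9   0.8]
```

step_arm:
  steps:
    - [0.001,-0.004,0,-0.5]
    - [0.001,-0.004,0,-0.5]

```text
t: 10.5
eef_pos: [514.2, -204.3, 77.3]
tcp_rot: [1.539, 1.568, -0.405]
ft_force: [-4.4, 3.4, 18.2]
opening: 0.105
```

step_arm:
  steps:
    - [0.003,0,0,-0.5]
    - [0.003,0,0,-0.5]

```text
t: 10.75
eef_pos: [514.2, -204.2, 77.0]
tcp_rot: [1.396, 1.569, -0.408]
ft_force: [-6.1, 0.7, 20.1]
opening: 0.106
```

```bash
python3 st.py
```

```text
t 10.75 p [ 514.17 -204.21   76.98] yaw_y -13.38 x [ 0.002 -0.001 -1.   ] F [-6.06  0.75 20.09] Ftool [-20.11  -6.03   0.68] m [ 0.23  1.22 -0.11] op 0.106 q6 -0.26 tau [  1.3 -47.7 -16.2   0.2  -1.5   0.8]
```

step_arm:
  steps:
    - [0.003,0,0,-0.5]
    - [0.004,0,0,-0.5]

```text
t: 11.0
eef_pos: [514.1, -204.3, 76.7]
tcp_rot: [1.184, 1.569, -0.481]
ft_force: [-7.0, -0.3, 21.4]
opening: 0.105
```

step_arm:
  steps:
    - [0.003,0,0,-0.5]
    - [0.004,0,0,-0.5]

```text
t: 11.25
eef_pos: [513.9, -204.2, 76.4]
tcp_rot: [1.041, 1.569, -0.484]
ft_force: [-7.1, 3.2, 20.8]
opening: 0.108
```

step_arm:
  steps:
    - [0.003,0,0,-0.5]
    - [0.003,0,0,-0.5]

```text
t: 11.5
eef_pos: [513.8, -204.1, 76.0]
tcp_rot: [0.98, 1.57, -0.406]
ft_force: [-8.0, 2.3, 21.8]
opening: 0.102
```

```bash
python3 st.py
```

```text
t 11.5 p [ 513.75 -204.14   76.02] yaw_y 10.61 x [ 0.001 -0.001 -1.   ] F [-8.05  2.32 21.8 ] Ftool [-21.81  -7.46  -3.75] m [ 0.51  1.14 -0.11] op 0.102 q6 -0.68 tau [ -0.  -47.1 -17.4  -0.1  -2.    0.9]
```

step_arm:
  steps:
    - [0.002,-0.004,0,-0.3]
    - [0.001,0,0,-0.22]
    - [0,0,0,0]

```text
t: 11.88
eef_pos: [513.8, -204.3, 75.9]
tcp_rot: [0.851, 1.569, -0.464]
ft_force: [-7.6, -0.1, 22.0]
opening: 0.102
```

```bash
python3 st.py;  python3 - <<'E'
from h import *
for n in ['wrist','top','side']: cv2.imwrite(f"pics/{n}3.png",cv2.cvtColor(read_camera(n),cv2.COLOR_RGB2BGR))
crop('pics/wrist3.png','pics/w3c.png',130,80,250,200,3)
E
```

```text
t 11.875 p [ 513.75 -204.29   75.94] yaw_y 14.67 x [ 0.002 -0.001 -1.   ] F [-7.57 -0.11 22.04] Ftool [-22.05  -7.32  -1.79] m [ 0.39  1.26 -0.12] op 0.102 q6 -0.75 tau [  1.4 -46.7 -16.6   0.2  -1.8  -0.3]
```

View pics/w3c.png

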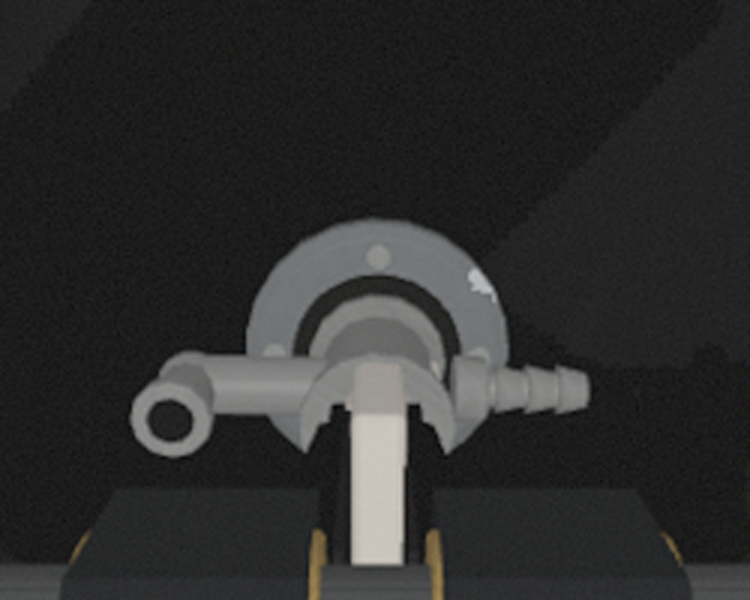

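step_arm:
  steps:
    - [0,-0.006,0,0.5]
    - [0.002,0,0,0.5]

```text
t: 12.28
eef_pos: [513.7, -203.9, 75.9]
tcp_rot: [1.234, 1.569, -0.223]
ft_force: [-5.9, 4.8, 22.8]
opening: 0.103
```

step_arm:
  steps:
    - [0.002,0,0,0.5]
    - [0.002,0,0,0.5]

```text
t: 12.52
eef_pos: [513.7, -203.9, 75.6]
tcp_rot: [1.335, 1.569, -0.261]
ft_force: [-5.8, 6.3, 22.8]
opening: 0.102
```

```bash
python3 st.py
```

```text
t 12.525 p [ 513.71 -203.94   75.64] yaw_y -1.46 x [ 0.002 -0.001 -1.   ] F [-5.81  6.34 22.83] Ftool [-22.84  -5.93  -6.18] m [1.01 0.83 0.19] op 0.102 q6 -0.47 tau [ -1.8 -46.6 -16.6  -0.4  -1.7  -0.8]
```

step_arm:
  steps:
    - [0,0,-0.006,-0.5]
    - [0.001,0,0,-0.5]

```text
t: 12.78
eef_pos: [513.8, -204.3, 75.7]
tcp_rot: [0.927, 1.568, -0.526]
ft_force: [-6.9, -1.5, 21.7]
opening: 0.103
```

step_arm:
  steps:
    - [0.002,0,0,-0.5]
    - [0.002,0,0,-0.52]
    - [0,0,0,0]

```text
t: 13.15
eef_pos: [513.7, -204.2, 75.4]
tcp_rot: [0.812, 1.568, -0.499]
ft_force: [-7.1, -0.5, 22.2]
opening: 0.101
```

```bash
python3 st.py
```

```text
t 13.15 p [ 513.65 -204.25   75.44] yaw_y 14.86 x [ 0.002 -0.001 -1.   ] F [-7.13 -0.53 22.23] Ftool [-22.25  -6.99  -1.28] m [ 0.22  1.13 -0.11] op 0.101 q6 -0.76 tau [  1.7 -46.8 -16.1   0.3  -1.6  -0.6]
```

step_arm:
  steps:
    - [-0.02,-0.01,0,0]
    - [-0.012,0,0,0]
    - [0,0,0,0]

```text
t: 13.52
eef_pos: [513.5, -204.3, 76.3]
tcp_rot: [0.954, 1.568, -0.359]
ft_force: [-1.9, -0.2, 8.5]
opening: 0.103
```

```bash
python3 st.py
```

```text
t 13.525 p [ 513.52 -204.28   76.25] yaw_y 14.79 x [ 0.002 -0.001 -1.   ] F [-1.9  -0.22  8.48] Ftool [-8.49 -1.88 -0.26] m [ 0.28  0.15 -0.09] op 0.103 q6 -0.76 tau [  0.6 -52.8 -16.   -0.2  -0.3  -0.1]
```

step_arm:
  steps:
    - [0,0,0,0]
    - [0,0,0,0]
    - [0,0,0,0]
    - [-0.3,0,0,0]
    - [-1,0,0,0]
    - [-1,0,0,0]
    - [-0.5,0,0,0]
    - [0,0,0,0]
    - [0,0,0,0]
  jaw: 0.3

```text
t: 14.65
eef_pos: [512.3, -203.6, 215.0]
tcp_rot: [-2.44, 1.57, 2.531]
ft_force: [1.1, -0.1, -0.4]
opening: 0.702
```

```bash
python3 st.py;  python3 - <<'E'
from h import *
s=state()
import pickle;pickle.dump(s,open('s4.pkl','wb'))
for n in ['wrist','top','side']: cv2.imwrite(f"pics/{n}4.png",cv2.cvtColor(read_camera(n),cv2.COLOR_RGB2BGR))
crop('pics/wrist4.png','pics/w4c.png',130,80,250,200,3)
E
```

```text
t 14.65 p [ 512.32 -203.62  215.05] yaw_y 14.83 x [-0.001  0.    -1.   ] F [ 1.05 -0.09 -0.45] Ftool [0.45 0.99 0.35] m [-0.13  0.02 -0.  ] op 0.702 q6 -0.76 tau [  0.1 -54.3 -25.1   0.    0.1   0. ]
```

View pics/w4c.png

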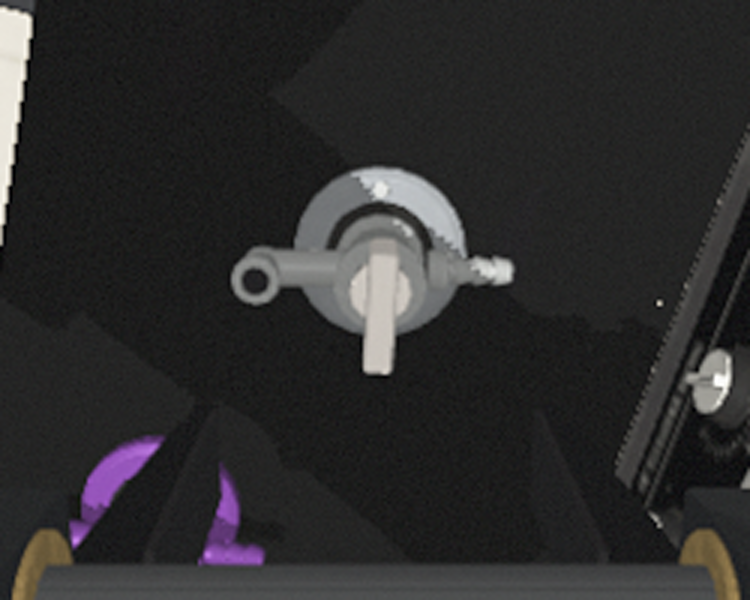

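Crop after release: the wing's top runs from (383,241) to (377,373), the chimney is at (256,281) and the barb tip at (512,271).

```bash
python3 - <<'E'
from h import *
import pickle;s=pickle.load(open('s4.pkl','rb'))
f=lambda x,y,z:atz('wrist',130+x/3,80+y/3,z,s)
c=f(256,281,60);b=f(512,271,38);print(c,b,np.degrees(np.arctan2(*(b-c)[1::-1])))
for z in (119,103.5,98):
    a,e=f(383,241,z),f(377,373,z);print(z,(a+e)/2,np.linalg.norm(a-e),np.degrees(np.arctan2(*(a-e)[1::-1])))
crop('pics/side4.png','pics/s4c.png',235,160,64,48,10)
E
```

```text
[ 469.13991381 -215.88998734   60.        ] [ 567.68198453 -190.78798847   38.        ] 14.291231510052874
119 [ 513.37311765 -198.11727972  119.        ] 43.54552135873256 102.58411607699661
103.5 [ 514.58359612 -202.32850391  103.5       ] 46.079974253962014 102.58411607699662
98 [ 515.01312074 -203.82280927   98.        ] 46.97929624904344 102.58411607699661
```

View pics/s4c.png

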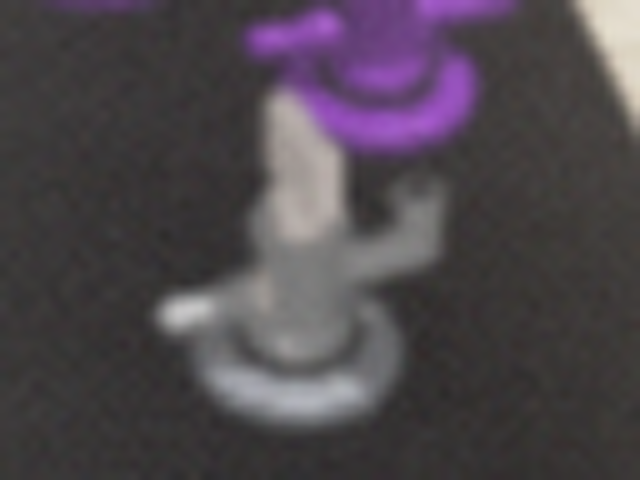

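step_arm:
  steps:
    - [0,0.12,-0.96,0]
    - [0,0.12,-0.96,0]
    - [0,0.12,-0.96,0]
    - [0,0.12,-0.96,0]
    - [0,0.12,-0.96,0]
    - [0,0.12,-0.96,0]
    - [0,0.12,-0.96,0]
    - [0,0.1,-0.96,0]
    - [0,0,0,0.75]
    - [0,0,0,0.7]
    - [0,0,0,0.7]
    - [0,0,0,0]
    - [0,0,0,0]

```text
t: 16.42
eef_pos: [459.8, 179.4, 215.2]
tcp_rot: [-1.468, 1.57, -3.078]
ft_force: [-1.0, 0.3, -0.2]
opening: 0.699
```

```bash
python3 st.py;  python3 - <<'E'
from h import *
s=state()
import pickle;pickle.dump(s,open('s5.pkl','wb'))
for n in ['wrist','top','side']: cv2.imwrite(f"pics/{n}5.png",cv2.cvtColor(read_camera(n),cv2.COLOR_RGB2BGR))
crop('pics/wrist5.png','pics/w5c.png',130,80,250,200,3)
E
```

```text
t 16.425 p [459.8  179.35 215.19] yaw_y -2.26 x [-0.001 -0.    -1.   ] F [-0.97  0.33 -0.21] Ftool [ 0.21 -0.98 -0.29] m [-0.06  0.05  0.01] op 0.699 q6 0.28 tau [  0.  -46.  -23.5   0.1   0.    0. ]
```

View pics/w5c.png

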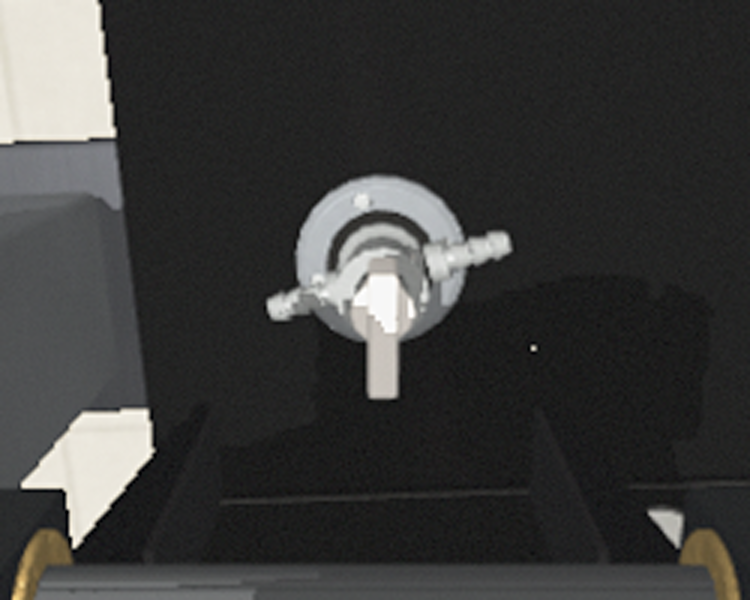

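```bash
python3 - <<'E'
from h import *
crop('pics/wrist5.png','pics/w5d.png',220,140,80,80,8)
E
```

```text
(no output)
```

View pics/w5d.png

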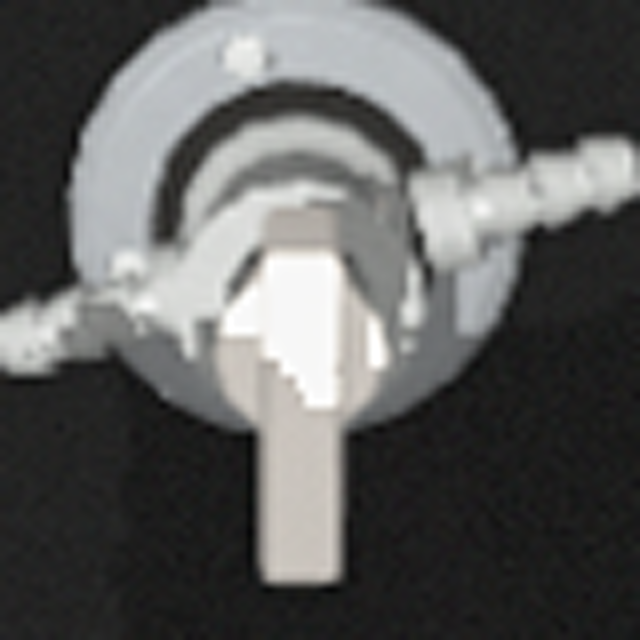

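Enlarged crop (8x, origin 220,140): the wing's top face runs from (304,248) to (302,584). The barb tips in the 3x crop are at (276,307) and (510,243).

```bash
python3 - <<'E'
from h import *
import pickle;s=pickle.load(open('s5.pkl','rb'))
g=lambda x,y,z:atz('wrist',220+x/8,140+y/8,z,s)
f=lambda x,y,z:atz('wrist',130+x/3,80+y/3,z,s)
a,b=g(304,248,119),g(302,584,119);w=(a+b)/2;print('wing',w,np.linalg.norm(a-b),np.degrees(np.arctan2(*(a-b)[1::-1])))
p,q=f(276,307,38),f(510,243,38);print('pipe',(p+q)/2,np.linalg.norm(p-q),np.degrees(np.arctan2(*(p-q)[1::-1])))
print('foot',f(380,260,10))
M=R(s['tcp_rot']);print('tool err',M.T@(w-s['eef_pos']))
E
```

```text
wing [463.1702086  174.68961462 119.        ] 42.388853940808666 87.74491576686717
pipe [467.20111848 175.29433672  38.        ] 99.38258331787334 -166.35438371766037
foot [462.53497822 175.60405433  10.        ]
tool err [96.18584364  3.61314523  4.51802253]
```

step_arm:
  steps:
    - [0.5,0.07,0.09,0]
    - [0.8,0,0,0]
    - [0.8,0,0,0]
    - [0.38,0,0,0]
    - [0,0,0,0]
    - [0,0,0,0]

```text
t: 17.32
eef_pos: [463.6, 174.9, 92.3]
tcp_rot: [1.916, 1.57, 0.304]
ft_force: [-0.5, -0.6, 1.1]
opening: 0.701
```

step_arm:
  steps:
    - [0,0,0,0]
    - [0,0,0,0]
    - [0,0,0,0]
    - [0,0,0,0]
    - [0,0,0,0]
    - [0,0,0,0]
    - [0,0,0,0]
  jaw: 1

```text
t: 18.2
eef_pos: [462.2, 174.7, 91.4]
tcp_rot: [-1.468, 1.569, -3.08]
ft_force: [-4.2, 1.2, 2.6]
opening: 0.103
```

```bash
python3 st.py
```

```text
t 18.2 p [462.19 174.75  91.37] yaw_y -2.38 x [-0.002 -0.    -1.   ] F [-4.25  1.16  2.61] Ftool [-2.6  -4.3  -0.98] m [ 0.04  0.95 -0.01] op 0.103 q6 0.27 tau [ -1.4 -50.2 -18.6  -0.3  -1.3  -0. ]
```

step_arm:
  steps:
    - [0.008,-0.016,0,0]

```text
t: 18.32
eef_pos: [462.0, 174.8, 91.2]
tcp_rot: [-1.491, 1.57, -3.103]
ft_force: [-2.0, -0.4, 2.8]
opening: 0.102
```

step_arm:
  steps:
    - [0.012,0,0,0]

```text
t: 18.45
eef_pos: [462.1, 174.8, 90.6]
tcp_rot: [-1.466, 1.57, -3.078]
ft_force: [-4.2, 0.3, 3.6]
opening: 0.101
```

step_arm:
  steps:
    - [0.012,0,0,0]

```text
t: 18.58
eef_pos: [462.1, 174.8, 89.9]
tcp_rot: [-1.52, 1.57, -3.132]
ft_force: [-5.2, 0.0, 3.3]
opening: 0.104
```

step_arm:
  steps:
    - [0.012,0,0,0]

```text
t: 18.7
eef_pos: [462.1, 174.8, 89.3]
tcp_rot: [-1.538, 1.57, 3.133]
ft_force: [-5.9, 0.9, 3.5]
opening: 0.107
```

```bash
python3 st.py
```

```text
t 18.7 p [462.13 174.79  89.26] yaw_y -2.37 x [-0.  0. -1.] F [-5.92  0.94  3.46] Ftool [-3.46 -5.95 -0.7 ] m [-0.03  1.    0.02] op 0.107 q6 0.27 tau [ -1.  -50.2 -18.2  -0.2  -1.2  -0. ]
```

step_arm:
  steps:
    - [0.012,-0.016,0,0]

```text
t: 18.82
eef_pos: [461.9, 174.8, 88.7]
tcp_rot: [1.762, 1.57, 0.15]
ft_force: [-1.0, -1.1, 2.6]
opening: 0.104
```

step_arm:
  steps:
    - [0.014,0,0,0]

```text
t: 18.95
eef_pos: [461.9, 174.8, 88.1]
tcp_rot: [1.788, 1.57, 0.175]
ft_force: [-1.5, -1.0, 3.6]
opening: 0.102
```

step_arm:
  steps:
    - [0.014,0,0,0]

```text
t: 19.08
eef_pos: [461.9, 174.8, 87.4]
tcp_rot: [1.824, 1.57, 0.212]
ft_force: [-1.8, -0.8, 4.2]
opening: 0.103
```

step_arm:
  steps:
    - [0.014,0,0,0]

```text
t: 19.2
eef_pos: [461.9, 174.8, 86.7]
tcp_rot: [1.855, 1.57, 0.243]
ft_force: [-1.2, -0.7, 3.4]
opening: 0.102
```

```bash
python3 st.py
```

```text
t 19.2 p [461.88 174.83  86.66] yaw_y -2.37 x [ 0.001  0.    -1.   ] F [-1.15 -0.68  3.44] Ftool [-3.44 -1.12  0.73] m [-0.29  0.29  0.06] op 0.102 q6 0.27 tau [  0.2 -49.8 -15.8   0.2  -0.3  -0. ]
```

step_arm:
  steps:
    - [0.014,0,0,0]

```text
t: 19.32
eef_pos: [461.9, 174.8, 86.0]
tcp_rot: [1.833, 1.57, 0.221]
ft_force: [-0.7, -0.6, 3.6]
opening: 0.103
```

step_arm:
  steps:
    - [0.014,0,0,0]

```text
t: 19.45
eef_pos: [461.9, 174.9, 85.3]
tcp_rot: [1.868, 1.57, 0.256]
ft_force: [0.5, -0.2, 3.3]
opening: 0.101
```

step_arm:
  steps:
    - [0.014,0,0,0]

```text
t: 19.58
eef_pos: [461.8, 174.9, 84.6]
tcp_rot: [1.872, 1.57, 0.26]
ft_force: [0.4, -1.4, 3.8]
opening: 0.105
```

step_arm:
  steps:
    - [0.014,0,0,0]

```text
t: 19.7
eef_pos: [461.8, 174.9, 83.9]
tcp_rot: [1.866, 1.57, 0.254]
ft_force: [1.5, -2.3, 4.2]
opening: 0.103
```

```bash
python3 st.py
```

```text
t 19.7 p [461.82 174.86  83.86] yaw_y -2.37 x [ 0.001  0.    -1.   ] F [ 1.47 -2.27  4.16] Ftool [-4.16  1.57  2.2 ] m [-0.33 -0.14  0.  ] op 0.103 q6 0.27 tau [  0.7 -49.6 -14.6   0.3   0.2  -0. ]
```

step_arm:
  steps:
    - [0.012,0,0.004,0]

```text
t: 19.82
eef_pos: [461.8, 174.7, 83.3]
tcp_rot: [2.111, 1.57, 0.499]
ft_force: [0.5, 0.5, 5.0]
opening: 0.104
```

step_arm:
  steps:
    - [0.012,0,0,0]

```text
t: 19.95
eef_pos: [461.8, 174.8, 82.7]
tcp_rot: [2.101, 1.57, 0.489]
ft_force: [0.1, -1.0, 7.7]
opening: 0.104
```

step_arm:
  steps:
    - [0.012,0,0,0]

```text
t: 20.08
eef_pos: [461.8, 174.8, 82.3]
tcp_rot: [2.042, 1.57, 0.43]
ft_force: [-0.8, -0.7, 11.0]
opening: 0.103
```

step_arm:
  steps:
    - [0.012,0,0,0]

```text
t: 20.2
eef_pos: [461.8, 174.8, 81.9]
tcp_rot: [2.036, 1.57, 0.424]
ft_force: [-1.5, -0.3, 13.1]
opening: 0.105
```

step_arm:
  steps:
    - [0.012,0,0,0]

```text
t: 20.32
eef_pos: [461.8, 174.8, 81.5]
tcp_rot: [2.004, 1.57, 0.392]
ft_force: [-1.9, -0.6, 16.1]
opening: 0.103
```

```bash
python3 st.py
```

```text
t 20.325 p [461.76 174.78  81.48] yaw_y -2.37 x [ 0.001  0.    -1.   ] F [-1.87 -0.61 16.11] Ftool [-16.11  -1.83   0.68] m [-0.23  0.35 -0.  ] op 0.103 q6 0.27 tau [ -0.1 -44.  -13.5   0.1  -0.5  -0. ]
```

step_arm:
  steps:
    - [0.014,0,0,0]
    - [0.004,0,0,0.25]

```text
t: 20.58
eef_pos: [461.7, 174.8, 80.9]
tcp_rot: [2.058, 1.57, 0.411]
ft_force: [-3.7, 0.1, 19.4]
opening: 0.102
```

step_arm:
  steps:
    - [0.008,0,0,0.5]

```text
t: 20.7
eef_pos: [461.7, 174.9, 80.5]
tcp_rot: [2.101, 1.57, 0.382]
ft_force: [-3.3, 0.2, 18.9]
opening: 0.105
```

step_arm:
  steps:
    - [0.007,0,0,0.5]

```text
t: 20.82
eef_pos: [461.7, 174.9, 80.2]
tcp_rot: [2.154, 1.569, 0.366]
ft_force: [-3.3, 1.8, 20.2]
opening: 0.105
```

```bash
python3 st.py
```

```text
t 20.825 p [461.72 174.88  80.19] yaw_y -12.48 x [ 0.001  0.    -1.   ] F [-3.26  1.78 20.19] Ftool [-20.2   -3.54  -1.05] m [-0.09  0.61  0.13] op 0.105 q6 0.45 tau [ -1.1 -42.2 -13.4   0.1  -0.8  -0.8]
```

step_arm:
  steps:
    - [0.005,-0.006,0,0.5]
    - [0.005,0,0,0.5]

```text
t: 21.08
eef_pos: [461.7, 174.9, 79.7]
tcp_rot: [2.167, 1.569, 0.239]
ft_force: [-2.6, -0.5, 19.4]
opening: 0.106
```

step_arm:
  steps:
    - [0.005,0,0,0.5]
    - [0.005,0,0,0.5]

```text
t: 21.32
eef_pos: [461.7, 174.9, 79.3]
tcp_rot: [2.292, 1.569, 0.224]
ft_force: [-2.8, -0.8, 21.1]
opening: 0.105
```

step_arm:
  steps:
    - [0.004,0,0,0.5]
    - [0.004,0,0,0.5]

```text
t: 21.58
eef_pos: [461.7, 174.9, 78.9]
tcp_rot: [2.391, 1.569, 0.183]
ft_force: [-1.9, -2.2, 20.1]
opening: 0.102
```

```bash
python3 st.py
```

```text
t 21.575 p [461.75 174.85  78.94] yaw_y -36.47 x [ 0.002  0.    -1.   ] F [-1.87 -2.25 20.08] Ftool [-20.08  -0.14   2.89] m [-0.8   0.38  0.09] op 0.102 q6 0.86 tau [  0.9 -41.8 -12.7   0.6  -0.6  -0.8]
```

step_arm:
  steps:
    - [0.004,0,0.004,0.5]
    - [0.005,0,0,0.5]

```text
t: 21.82
eef_pos: [461.8, 174.8, 78.6]
tcp_rot: [2.591, 1.568, 0.244]
ft_force: [-3.9, 0.6, 21.4]
opening: 0.099
```

step_arm:
  steps:
    - [0.004,0,0,0.5]
    - [0.004,0,0,0.5]

```text
t: 22.08
eef_pos: [461.8, 174.6, 78.2]
tcp_rot: [2.628, 1.568, 0.141]
ft_force: [-3.1, -1.7, 22.1]
opening: 0.104
```

step_arm:
  steps:
    - [0.004,0,0,0.5]
    - [0.004,0,0,0.5]

```text
t: 22.32
eef_pos: [461.8, 174.6, 77.8]
tcp_rot: [2.787, 1.568, 0.161]
ft_force: [-3.2, -1.3, 23.9]
opening: 0.101
```

```bash
python3 st.py
```

```text
t 22.325 p [461.78 174.61  77.83] yaw_y -60.47 x [ 0.002  0.    -1.   ] F [-3.16 -1.31 23.89] Ftool [-23.89  -0.4    3.34] m [-0.53  0.45  0.18] op 0.101 q6 1.28 tau [ -0.1 -40.7 -12.5   0.4  -0.7  -0.7]
```

step_arm:
  steps:
    - [-0.003,0,0.004,0.5]
    - [0.001,0,0,0.5]

```text
t: 22.58
eef_pos: [461.7, 174.6, 77.8]
tcp_rot: [2.956, 1.568, 0.19]
ft_force: [-1.6, -0.0, 18.9]
opening: 0.1
```

step_arm:
  steps:
    - [0.002,0,0,0.5]
    - [0.002,0,0,0.5]
    - [0,0,0,0]

```text
t: 22.95
eef_pos: [461.8, 174.3, 77.6]
tcp_rot: [2.942, 1.568, 0.037]
ft_force: [-0.1, -5.3, 18.9]
opening: 0.102
```

```bash
python3 st.py;  python3 - <<'E'
from h import *
cv2.imwrite("pics/w6.png",cv2.cvtColor(read_camera('wrist'),cv2.COLOR_RGB2BGR))
crop('pics/w6.png','pics/w6c.png',130,80,250,200,3)
E
```

```text
t 22.95 p [461.79 174.26  77.56] yaw_y -76.41 x [ 0.003  0.    -1.   ] F [-0.07 -5.35 18.87] Ftool [-18.87   5.19   1.28] m [-1.15  0.03 -0.04] op 0.102 q6 1.56 tau [  2.6 -42.6 -12.4   0.8  -0.3   0.4]
```

View pics/w6c.png

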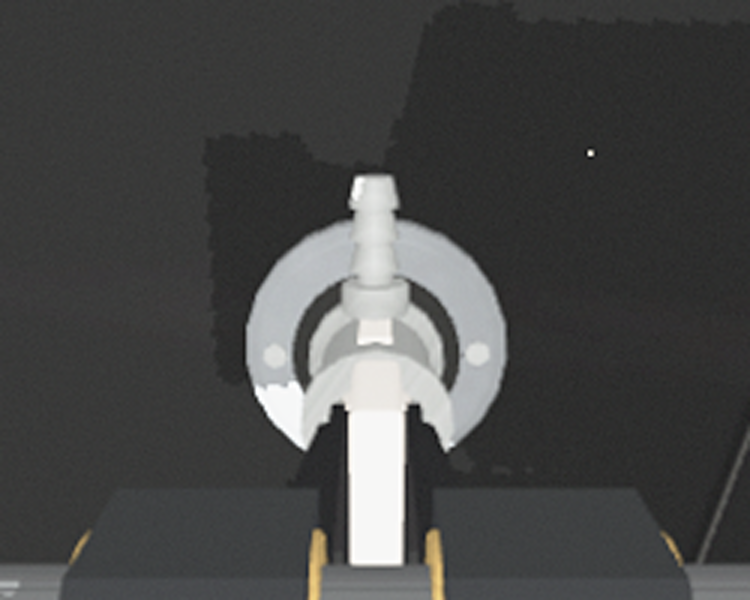

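Wing in line with the pipe in the crop. I'll rock it back and forth once under push, as I did with the vent, so it beds in deeper.

step_arm:
  steps:
    - [0.005,0.006,0,-0.5]
    - [0.004,0,0,-0.5]

```text
t: 23.25
eef_pos: [461.8, 174.2, 77.2]
tcp_rot: [2.981, 1.568, 0.219]
ft_force: [-2.0, -3.8, 21.3]
opening: 0.106
```

step_arm:
  steps:
    - [0.003,0,0,-0.5]
    - [0.003,0,0,-0.5]

```text
t: 23.5
eef_pos: [461.7, 174.3, 76.9]
tcp_rot: [2.911, 1.568, 0.289]
ft_force: [-2.0, -3.1, 21.5]
opening: 0.104
```

```bash
python3 st.py
```

```text
t 23.5 p [461.72 174.27  76.93] yaw_y -60.25 x [ 0.002  0.001 -1.   ] F [-1.98 -3.12 21.54] Ftool [-21.54   1.74   3.21] m [-0.46  0.26 -0.05] op 0.104 q6 1.28 tau [  0.4 -41.6 -12.4   0.3  -0.5   0.9]
```

step_arm:
  steps:
    - [0.001,0,0.004,0.5]
    - [0.003,0,0,0.5]

```text
t: 23.75
eef_pos: [461.6, 174.5, 76.8]
tcp_rot: [3.095, 1.568, 0.329]
ft_force: [-3.1, 2.6, 21.4]
opening: 0.105
```

step_arm:
  steps:
    - [0.003,0,0,0.5]
    - [0.003,0,0,0.53]
    - [0,0,0,0]

```text
t: 24.12
eef_pos: [461.7, 174.2, 76.4]
tcp_rot: [3.116, 1.568, 0.208]
ft_force: [-2.8, -2.1, 21.1]
opening: 0.099
```

```bash
python3 st.py
```

```text
t 24.125 p [461.68 174.18  76.44] yaw_y -76.66 x [ 0.003  0.001 -1.   ] F [-2.77 -2.09 21.12] Ftool [-21.13   1.39   3.12] m [-0.48  0.14 -0.03] op 0.099 q6 1.56 tau [  0.7 -41.4 -12.1   0.4  -0.4   0.5]
```

step_arm:
  steps:
    - [0.001,0,0,-0.5]
    - [0.002,0,0,-0.5]
    - [0.002,0,0,-0.5]

```text
t: 24.5
eef_pos: [461.6, 174.3, 76.2]
tcp_rot: [3.064, 1.568, 0.368]
ft_force: [-2.6, -0.4, 19.6]
opening: 0.105
```

```bash
python3 st.py
```

```text
t 24.5 p [461.58 174.3   76.17] yaw_y -64.5 x [ 0.002  0.001 -1.   ] F [-2.59 -0.38 19.64] Ftool [-19.64  -0.77   2.45] m [-0.19  0.13  0.08] op 0.105 q6 1.35 tau [ -1.3 -42.3 -12.4  -0.2  -0.3   1. ]
```

step_arm:
  steps:
    - [0.001,0,0,0.5]
    - [0.002,0,0,0.5]
    - [0.002,0,0,0.5]

```text
t: 24.88
eef_pos: [461.4, 174.4, 75.7]
tcp_rot: [-3.048, 1.569, 0.326]
ft_force: [-3.0, 2.8, 17.0]
opening: 0.103
```

```bash
python3 st.py
```

```text
t 24.875 p [461.4  174.42  75.7 ] yaw_y -76.71 x [ 0.002  0.001 -1.   ] F [-2.97  2.79 17.01] Ftool [-17.01  -3.4    2.21] m [0.22 0.3  0.25] op 0.103 q6 1.57 tau [ -2.1 -43.3 -12.6  -0.1  -0.3  -0.6]
```

```bash
for i in 1 2 3; do python3 - <<'E'
from h import *
s=state();print(s['moment'].round(2),s['ft_force'].round(1),s['t'])
E
done; python3 - <<'E'
from h import *
cv2.imwrite("pics/w7.png",cv2.cvtColor(read_camera('wrist'),cv2.COLOR_RGB2BGR))
print(state()['moment'],state()['ft_force'])
crop('pics/w7.png','pics/w7c.png',130,80,250,200,3)
E
```

```text
[0.22 0.3  0.25] [-3.   2.8 17. ] 24.875
[0.22 0.3  0.25] [-3.   2.8 17. ] 24.875
[0.22 0.3  0.25] [-3.   2.8 17. ] 24.875
[-0.17625292  0.1468871   0.25754901] [-2.41543182  0.47299161 17.30690383]
```

View pics/w7c.png

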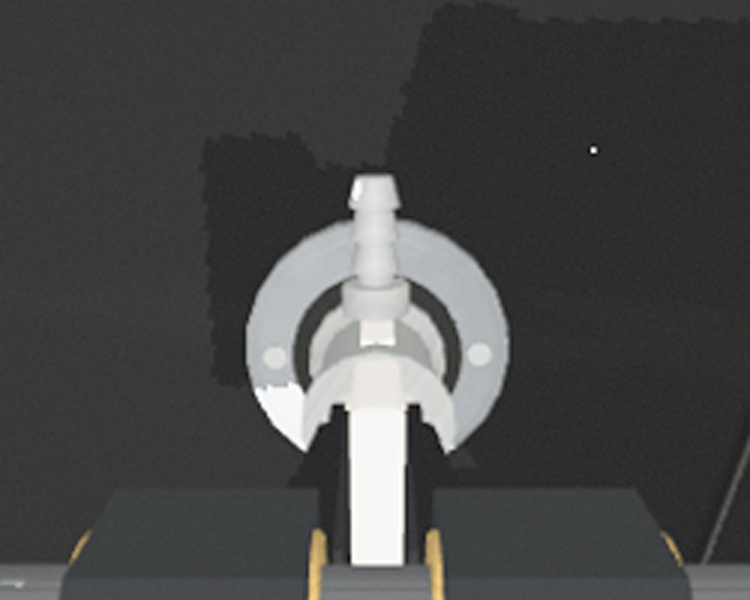

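step_arm:
  steps:
    - [-0.014,-0.006,0.003,0]
    - [-0.01,0,0,0]
    - [0,0,0,0]

```text
t: 25.3
eef_pos: [461.3, 174.4, 76.3]
tcp_rot: [3.063, 1.569, 0.155]
ft_force: [1.4, -0.6, 8.3]
opening: 0.105
```

```bash
python3 st.py
```

```text
t 25.3 p [461.32 174.42  76.32] yaw_y -76.58 x [ 0.002  0.    -1.   ] F [ 1.36 -0.64  8.3 ] Ftool [-8.3   0.94 -1.19] m [-0.35 -0.44  0.18] op 0.105 q6 1.56 tau [  0.2 -47.7 -12.8   0.4   0.5   0.2]
```

step_arm:
  steps:
    - [0,0,0,0]
    - [0,0,0,0]
    - [0,0,0,0]
    - [-0.3,0,0,0]
    - [-1,0,0,0]
    - [-1,0,0,0]
    - [-0.5,0,0,0]
    - [0,0,0,0]
    - [0,0,0,0]
  jaw: 0.3

```text
t: 26.42
eef_pos: [460.2, 174.2, 215.5]
tcp_rot: [-0.092, 1.57, -3.0]
ft_force: [-0.2, 0.2, 0.4]
opening: 0.699
```

```bash
python3 st.py;  python3 - <<'E'
from h import *
s=state()
import pickle;pickle.dump(s,open('s8.pkl','wb'))
for n in ['wrist','top','side']: cv2.imwrite(f"pics/{n}8.png",cv2.cvtColor(read_camera(n),cv2.COLOR_RGB2BGR))
crop('pics/wrist8.png','pics/w8c.png',130,80,250,200,3)
a=cv2.imread('pics/top8.png');b=cv2.imread('pics/side8.png')
f=lambda im,u,v:cv2.resize(im[v:v+48,u:u+64],None,fx=6,fy=6,interpolation=cv2.INTER_CUBIC)
cv2.imwrite('pics/c8.png',np.vstack([np.hstack([f(a,142,197),f(a,276,181)]),np.hstack([f(b,280,235),f(b,235,160)])]))
E
```

```text
t 26.425 p [460.18 174.18 215.46] yaw_y -76.61 x [-0.001 -0.    -1.   ] F [-0.22  0.15  0.37] Ftool [-0.37 -0.2   0.18] m [-0.1   0.18 -0.01] op 0.699 q6 1.56 tau [  0.1 -47.5 -24.2   0.   -0.    0. ]
```

View pics/w8c.png

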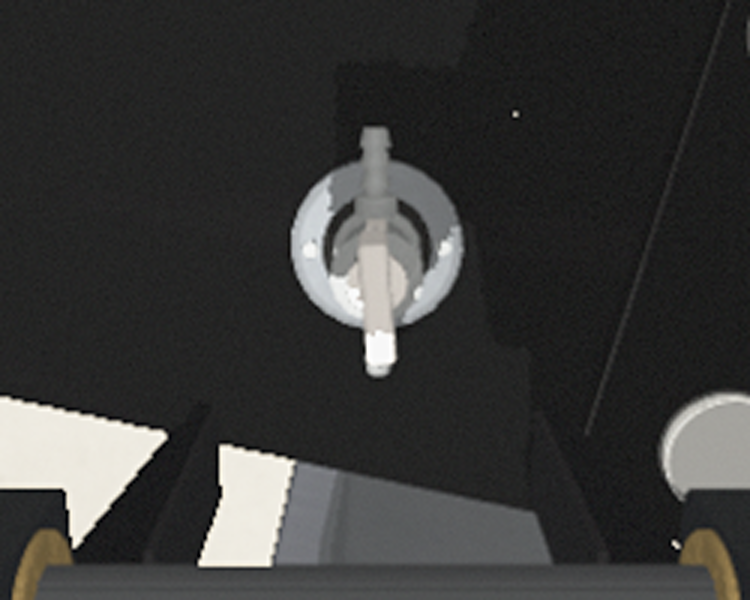

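View pics/c8.png

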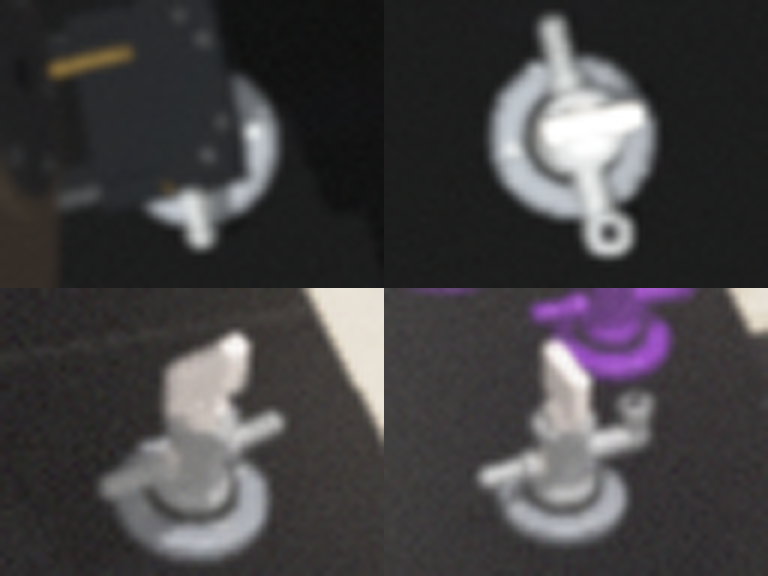

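```bash
python3 - <<'E'
from h import *
import pickle;s=pickle.load(open('s8.pkl','rb'))
crop('pics/wrist8.png','pics/w8d.png',220,110,80,100,6)
f=lambda x,y,z:atz('wrist',130+x/3,80+y/3,z,s)
for z in(103,99):
    a,b=f(374,246,z),f(380,366,z);print((a+b)/2,np.linalg.norm(a-b),np.degrees(np.arctan2(*(a-b)[1::-1])))
# vent corrected from pic 4, top face far end ~ 3x crop
crop('pics/wrist4.png','pics/w4d.png',220,140,80,80,8)
crop('pics/top8.png','pics/t8d.png',276,181,64,48,10)
E
```

```text
[461.32022094 173.61044128 103.        ] 42.05153840571342 16.34806590737208
[460.21888756 173.33469416  99.        ] 42.646701860311566 16.348065907372096
```

View pics/w8d.png

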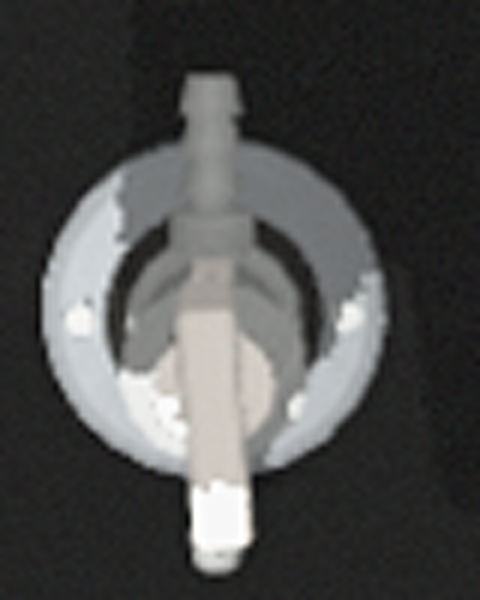

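View pics/w4d.png

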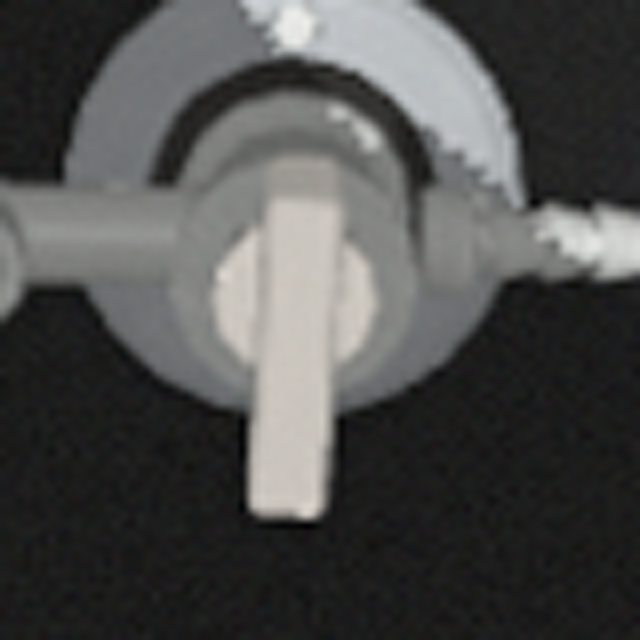

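View pics/t8d.png

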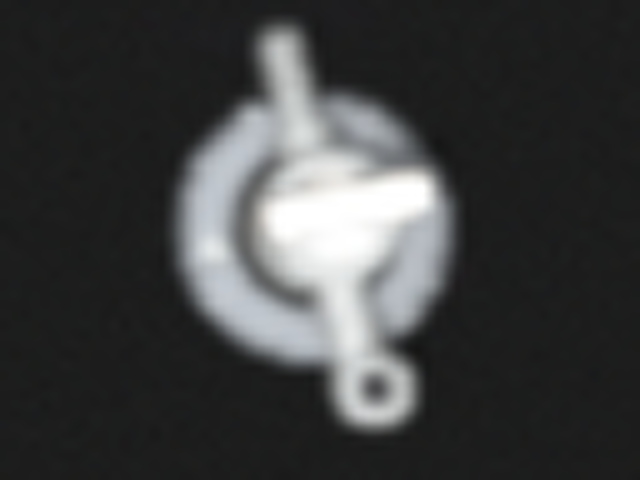

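step_arm:
  steps:
    - [0,0,0,0]
    - [0,0,0,0]
    - [0,0,0,0]
    - [0,0,0,0]
    - [0,0,0,0]
    - [0,0,0,0]
    - [0,0,0,0]
    - [0,0,0,0]
    - [0,0,0,0]
    - [0,0,0,0]
    - [0,0,0,0]
    - [0,0,0,0]

```text
t: 28.08
eef_pos: [460.6, 174.3, 215.9]
tcp_rot: [-1.692, 1.571, 1.683]
ft_force: [-0.4, 0.3, -0.2]
opening: 0.7
```

```bash
python3 - <<'E'
from h import *
a=read_camera('wrist').astype(int);b=cv2.cvtColor(cv2.imread('pics/wrist8.png'),cv2.COLOR_BGR2RGB).astype(int)
d=np.abs(a-b).max(2)[110:210,220:300];print((d>60).sum(),d.mean())
cv2.imwrite('pics/w9.png',cv2.cvtColor(a.astype('uint8'),cv2.COLOR_RGB2BGR));crop('pics/w9.png','pics/w9d.png',220,110,80,100,6)
E
```

```text
14 4.63925
```

View pics/w9d.png

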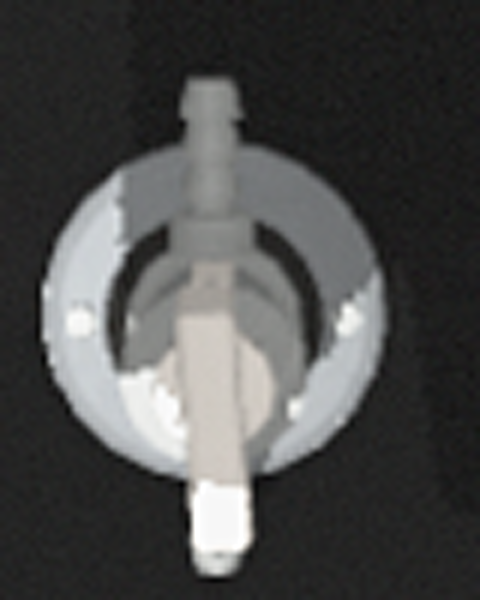

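The feed wing hasn't moved in 1.6 s (the whole picture shifts about 1 px as the arm settles). The gripper is clear, so I'm handing in.

```bash
python3 - <<'E'
from cell import *
print(job_done())
E
```

```text
the job is handed in; nothing more can be done
None
```

I closed the vent cock first, then opened the feed cock, and handed the job in at about 28 s; no verdict was reported. I gripped each wing, pushed the plug down until its taper bore, and turned it about 72–74° at roughly 17–24 N, mostly 19–22 N. I finished each with short back-and-forth turns under push: one on the vent, two on the feed.

Last checks:
- **Vent cock:** the wing measures about 102° against 104.3° for square across its pipe, so about 2° off. The plug sits about 16 mm down, and its height looked the same in side pictures 12 s apart.
- **Feed cock:** the wing measures about 16° against about 14° for the pipe, so about 2.5° off. The plug is about 16 mm down and did not move over 1.6 s after release.
- **Clearance:** the open gripper stood well above everything with no contact force.

**Not confirmed or in disagreement:**
- The barrel spread cannot be read. That the plugs are home rests on how far they crept (4–5 mm while turning), 0.1–0.25 Nm of measured turning torque (noisy on the feed, where one reading had the wrong sign), and their staying down when let go.
- Both wings sprang back about 2.5° on release, well inside the 8° limit.
- I did not separately recheck the positions of the beaker, dish and carton at the end. The arm recorded no contact with them.

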